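Plug in the tablet clamp and hold its sprung jaw open

ROBOT

A 6-joint arm with a two-finger parallel gripper is mounted at the origin on a cart in front of the work surface, level with it; the furniture and walls round the work are solid. World frame = base frame: x ahead of the robot, y to its left, z up, the work surface at z = 0. Lengths are in m, angles in degrees, forces in N, time in s.
With the tool pointing down it reaches from about 0.325 to 0.775 m from the base axis. Payload 5.5 kg.
Tool frame: the origin (TCP) lies between the finger pads; the fingertips stand 11 mm ahead of it and the grasp point (between the pads) lies 8 mm behind it; z points along the fingers, y is the line along which they close (so a half turn about z gives the same grasp; the last joint's range is limited). The gripper opens to 85 mm and grips with 20 to 120 N. Pads are 22 mm wide; open, the fingers measure 114 mm over their backs; the gripper's body (76 mm by 85 mm) begins 54 mm behind the grasp point. The pads swing forward as they close: fully open they stand 13 mm farther back than shut.
Start: joints at [-70.571, 5.22, 70.514, -0, 104.267, -3.249], TCP at [0.231, -0.554, 0.205] pointing down, gripper open.
Joint ranges: [-164.24, 164.24], [-49.07, 125.15], [9.68, 141.18], [-86.29, 266.29], [3.28, 154.24], [-151.56, 151.56]. Speed limits (degrees/s): [147.25, 147.25, 172.46, 180, 180, 180].

INTERFACE

Orientations are given as a 3x3 rotation matrix whose columns are the frame's x, y, z axes.
In Python, from workcell import telemetry, eyes, manip gives the robot as it stands.
- The arm moves only by the shell command python3 -m jog 'ROWS'. ROWS is JSON, a list of rows, each a list of 3 entries, a list of its own where there are three numbers: the shift along the tool's x, y, z in units of 40 mm (1.0 is 40 mm), then the turn about the tool's z in units of 5 degrees (1.0 is 5 degrees), then the closure, from 0 (fully open) to 1 (shut). In form: [[[dx, dy, dz], spin, fingers], ...]. A call has 1 to 5 rows; each row is the pose to reach, as a shift and turn from the pose commanded when the call began, along the tool's axes at that moment; what a row does not reach only later rows make up. A row lasts 1/12 s, in which the tool goes at most 41.7 mm and 7.16 degrees, less where a joint would pass 70% of its speed; a pose out of reach is approached as far as the arm can. A call with a gripper value outside its range is refused whole. The fingers move at their own pace and stop on an object; the grip force is fixed at half the most. Time passes only in rows, so rows that repeat a pose let the fingers close. It gives the time, the measured TCP pose, the force, the opening and the grip force at its end, in the units of the state.
- telemetry.state(): the state, without advancing time (a new reading comes with each control period).
- eyes.get_image(name): name is "scene" or "top" or "wrist"; returns the picture (420x560x3 uint8, red, green, blue); there is no depth.
- eyes.calibration(name): a dict with "mtx" (3x3 intrinsics, pixels), "rvec" (rotation vector, rad) and "tvec" (3), from world to camera coordinates, as OpenCV has them. Camera axes: x right, y down, z forward; pixel columns grow to the right and rows downward; lengths in m; the calibration is good to about 2 mm. A picture is of the moment at which its call begins: read the wrist's pose just before it. calibration takes no time and is no camera call; for the wrist camera it gives the pose at the moment of the call.
- manip.close_job(): hands the job in; it is judged then, once.
The state is a dict: "time": time; "qpos": joint angles; "joint_vel": joint speeds; "joint_efforts": joint torques, N m; "tool_pos": TCP position; "tool_rot": TCP orientation; "wrist_force": force on the tool from outside, world axes, zero at the start; "ft_torque": the same for the moment, N m; "grip_width": opening from 0.0 (shut) to 1.0 (fully open); "gripper_force": force on a finger pad.
Only numpy, scipy, OpenCV 4.12 (cv2) and the standard library are available. Lean on these libraries where they do the work, as an engineer would, in place of code of your own. Each camera call takes 0.05 s, during which the arm holds its last target. There are 200 camera calls.

TASK

Set up the tablet holder: plug the clamp's square foot fully home into the socket of the suction base, with the open side of its jaws facing away from the base's lever. Then, by its finger tab, pull the sprung jaw out on its telescoping rod until the ring groove in the rod has just come out of the mouth of the tube, and keep holding it there so that I can slip the tablet in: finish while still holding the jaw out, with the clamp still seated. Leave the tablet, the spice jar and the salt shaker where they are.

Things in the scene. Friction and masses are not known exactly. Their poses are not given: they have to be found in the camera images.
- clamp_grip (a point): Loose clamp (0.35 kg, 140 mm wide, 100 tall), standing on its foot. Point at mid-height of its aluminium tube housing, 62 mm above the foot's underside; grasp here from above across x: 24 mm thick (x), 26 high, clear along y from -34 to +50 mm. Axes: z up, -x = open front, to which the jaw lips point; rod along y. Foot axis at y = -8 mm; fixed jaw at y = +54; a 50 mm square shoulder has its top 26 mm below.
- shoulder (a point): Point of the clamp on its foot's vertical axis, at the underside of the 50 x 50 x 6 mm shoulder; the clamp's axes. Below it is the square plug foot, 34 x 34 mm, 30 mm long, bevelled at the bottom. Fully home, the shoulder rests on the socket's rim and this point is at socket_mouth.
- socket_mouth (a point): Centre of the mouth (rim 44 mm above the counter) of the square socket, 36.4 mm wide, 32 deep, in the 60 mm square post of the suction base, whose round 104 mm rubber foot is stuck fast. Axes: z up, x towards the base's lever (a flat tongue reaching 94 mm from the socket's axis). Plugged in rightly, the clamp's axes are parallel to these.
- jaw_tab (a point): Middle of the gripping part of the sprung jaw's finger tab: an upright plate 8 mm thick (clamp y), 20 wide (x); its top 12 mm above, the 12 mm rod's axis 26 mm below this point. At rest it is at (1, -66, 58) mm from shoulder in clamp axes, with 29 mm of bare rod between jaw and tube mouth to put a finger in. Axes as the clamp's; it pulls out to -y.
- jaw (a joint): How far the sprung jaw is pulled out along the clamp's -y, in m: 0 = drawn in by the spring (rest), 0.055 = end stop. The mark is an 8 mm long ring groove in the rod, hidden in the tube at rest; at 0.040 it has just come out, its inner end at the tube's mouth (jaws 160 mm apart). The spring pulls back with 2.5 N at 0, 6.5 N at the mark; let go, the jaw runs back in.
- tablet: Tablet lying flat on the counter behind the work, 154 x 230 x 8 mm; origin at the centre of its underside. To be left alone. Wall cabinets hang 0.36 m above the counter over and to the right of it: keep the wrist on the near side of them when crossing from right to left.
- spice_jar: Round spice jar with a red cap, 45 mm in diameter, 106 mm tall; origin at the centre of its underside. To be left alone.
- salt_shaker: Glass salt shaker with a grey top, 44 mm in diameter, 90 mm tall; origin at the centre of its underside. To be left alone.
There are look-alikes about, which are no part of the job. Leave any turquoise look-alike of the part that bears socket_mouth alone.

How it is judged (in metres and radians):
On the way:
1. the clamp is plugged fully home the right way round, its jaw still drawn in (distance between shoulder and socket_mouth below 0.004 m and angle between shoulder's own z axis and vertical below 0.09 rad and y of jaw_tab in the frame of socket_mouth below -0.05 m and value of joint jaw below 0.012 m), for 0.3 s.
At the end, for the whole second after the job is handed in: The clamp is seated in the socket (shoulder within 6 mm of the mouth's centre, upright within 0.09 rad), open side away from the lever, and the fingers hold the jaw still, pulled out 34 to 48 mm (groove just out of the mouth of the tube), with more than 2 N on it (distance between shoulder and socket_mouth below 0.006 m and angle between shoulder's own z axis and vertical below 0.09 rad and y of jaw_tab in the frame of socket_mouth below -0.05 m and value of joint jaw between 0.034 and 0.048 m and velocity of joint jaw between -0.01 and 0.01 m/s and contact force between the fingers and jaw above 2 N); the arm keeps its last pose, push and grip.
It fails at once if the tablet is pushed away (distance of tablet from where it was at the start of the episode above 0.03 m).
It fails at once if the spice jar is pushed away (distance of spice_jar from where it was at the start of the episode above 0.03 m).
It fails at once if the salt shaker is pushed away (distance of salt_shaker from where it was at the start of the episode above 0.03 m).
It also fails if it takes over 58 s, if anything falls off the work surface, if the arm or the gripper's body presses on something with over 40 N, if the wrist force passes 120 N, or if a joint passes its speed limit or range.

## Working session

There is one attempt and no reset: what is moved stays moved. The work goes in short steps, Python scripts to look and compute and a shell command to move; the robot and the scene stay as the last step left them, time stands still between calls to the robot, and variables do not carry over. Pictures are saved under pics/ and viewed, at most 10 in all, crops included, and the job is handed in when it is done.

```bash
mkdir -p pics; ls; cat > h.py <<'E'
import numpy as np, cv2
from workcell import telemetry, eyes, manip
def cam(n):
    c=eyes.calibration(n); R,_=cv2.Rodrigues(np.array(c["rvec"],float)); return np.array(c["mtx"]),R,np.array(c["tvec"],float).ravel()
def ray(c,uv,z):
    K,R,t=c; d=R.T@np.linalg.inv(K)@np.array([*uv,1.]); o=-R.T@t; return o+d*(z-o[2])/d[2]
def proj(c,P):
    K,R,t=c; p=K@(R@np.array(P,float)+t); return p[:2]/p[2]
def two(c1,a,c2,b):
    A=[];B=[]
    for (K,R,t),uv in((c1,a),(c2,b)):
        d=R.T@np.linalg.inv(K)@np.array([*uv,1.]);d/=np.linalg.norm(d);M=np.eye(3)-np.outer(d,d);A.append(M);B.append(M@(-R.T@t))
    return np.linalg.lstsq(np.vstack(A),np.hstack(B),rcond=None)[0]
def save(n,f,crop=None,s=1):
    im=eyes.get_image(n)[...,::-1]; cv2.imwrite("pics/"+f+"_full.png",im)
    if crop: x0,y0,x1,y1=crop; im=im[y0:y1,x0:x1]
    im=cv2.resize(im,None,fx=s,fy=s,interpolation=cv2.INTER_CUBIC); cv2.imwrite("pics/"+f+".png",im)
def st():
    s=telemetry.state(); print(s["time"],np.round(s["tool_pos"],4),np.round(s["tool_rot"],3).tolist(),np.round(s["wrist_force"],1),round(s["grip_width"],3),s["gripper_force"],np.round(s["qpos"],1))
E
python3 - <<'E'
from h import *
st(); save("scene","s0",s=1.4); save("top","t0",s=1.4)
E
```

```text
pics
0.0 [ 0.2312 -0.5533  0.2043] [[0.923, 0.386, -0.001], [0.386, -0.923, 0.002], [0.0, -0.002, -1.0]] [-0.  -0.6  0.5] 1.005 0.0 [-70.6   5.3  70.6  -0.  104.3  -3.2]
```

View pics/s0.png

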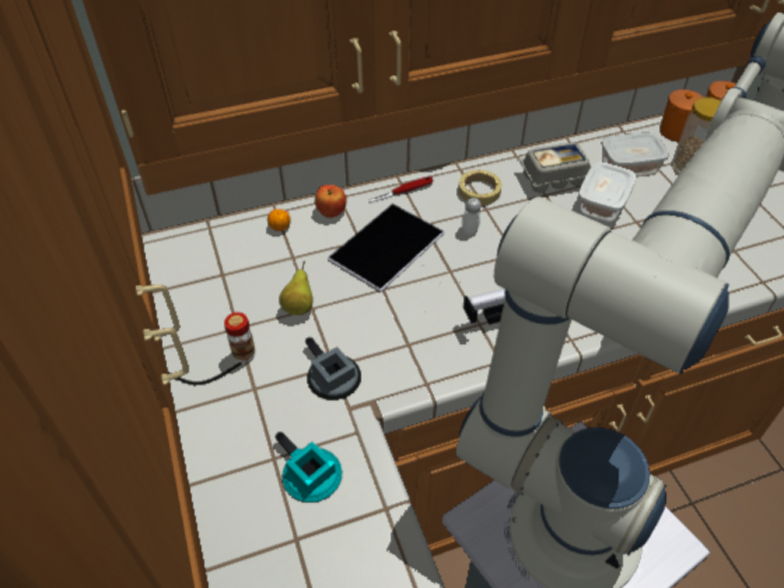

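View pics/t0.png

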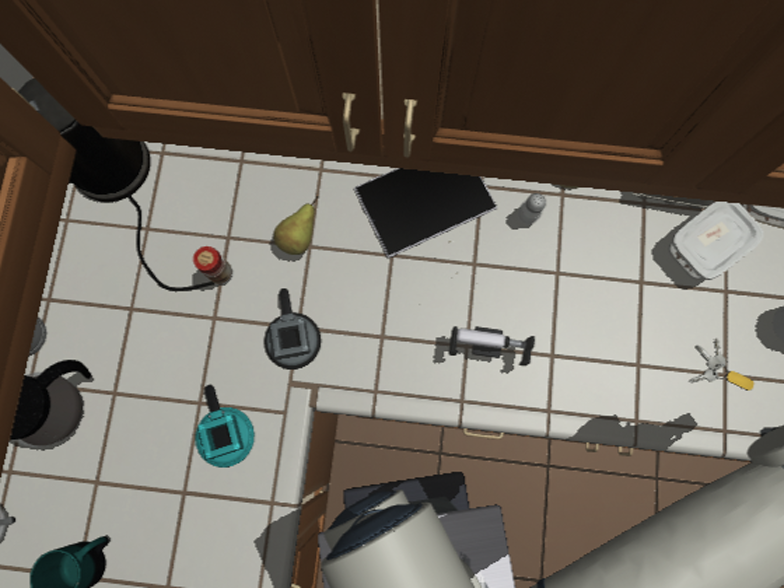

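Candidates for the socket: the grey base at top (293,338) or scene (333,372), and the turquoise one at top (222,436) or scene (312,470). The turquoise one is the excluded look-alike, so the grey one is meant. The clamp is at top (490,343), with its sprung jaw on the right at (527,348). Enlarged crop to confirm and measure:

```bash
python3 - <<'E'
from h import *
im=cv2.imread("pics/t0_full.png")
a=im[200:270,180:250]; b=im[220:272,310:388]
a=cv2.resize(a,None,fx=5.5,fy=5.5,interpolation=cv2.INTER_CUBIC);b=cv2.resize(b,None,fx=5,fy=5,interpolation=cv2.INTER_CUBIC)
o=np.zeros((max(a.shape[0],b.shape[0]),a.shape[1]+b.shape[1]+10,3),np.uint8);o[:a.shape[0],:a.shape[1]]=a;o[:b.shape[0],a.shape[1]+10:]=b
print(a.shape,b.shape);cv2.imwrite("pics/crop0.png",o)
c=cam("top");print(ray(c,(293/1.4,338/1.4),.044),ray(c,(490/1.4,343/1.4),.062), -c[1].T@c[2])
E
```

```text
(385, 385, 3) (260, 390, 3)
[0.48338483 0.1535105  0.044     ] [ 0.42081269 -0.18345883  0.062     ] [0.28069611 0.00194417 1.20489991]
```

View pics/crop0.png

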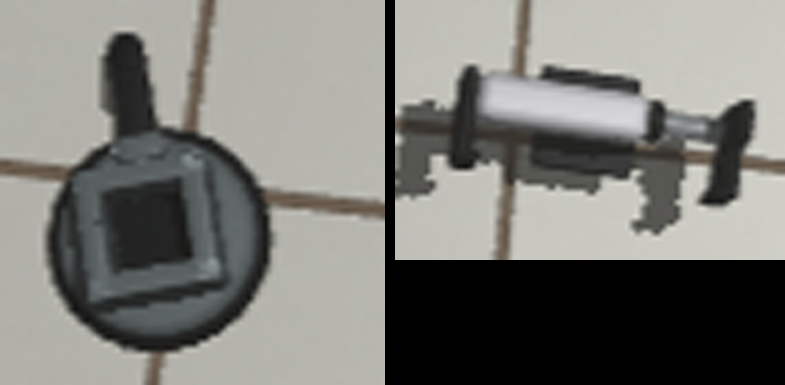

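Crop: the grey base's rim corners are at (75,178), (195,155), (222,275) and (98,300), lever tip at (124,40). The clamp's tube runs from (480,95) to (645,118), with the jaw lips pointing down in the picture (towards the robot) and the tab jaw on the right.

```bash
python3 - <<'E'
from h import *
c=cam("top")
A=lambda u,v:(180+u/5.5,200+v/5.5)
B=lambda u,v:(310+(u-395)/5,220+v/5)
P=[ray(c,A(*p),.044)[:2] for p in((75,178),(195,155),(222,275),(98,300))]
print("centre",np.mean(P,0),"in",np.mean([ray(c,A(*p),.044)[:2] for p in((103,190),(183,178),(194,262),(114,272))],0),[round(np.linalg.norm(P[i]-P[i-1]),4) for i in range(4)])
for i,j in((3,0),(2,1)): d=P[j]-P[i]; print("x-yaw",np.degrees(np.arctan2(d[1],d[0])))
for i,j in((1,0),(2,3)): d=P[j]-P[i]; print("y-yaw",np.degrees(np.arctan2(-d[0],d[1])))
L=ray(c,A(124,40),.02)[:2]; d=L-np.mean(P,0);print("lever",np.linalg.norm(d),np.degrees(np.arctan2(d[1],d[0])))
a=ray(c,B(480,95),.068)[:2];b=ray(c,B(645,118),.068)[:2];d=a-b
print("tube",a,b,np.linalg.norm(d),np.degrees(np.arctan2(-d[0],d[1])))
Q=[ray(c,B(*p),.036)[:2] for p in((542,66),(638,80),(630,178),(530,163))]
print("shoulder",np.mean(Q,0),[round(np.linalg.norm(Q[i]-Q[i-1]),4) for i in range(4)])
for (i,j) in((1,0),(2,3)): d=Q[j]-Q[i]; print("yaw",np.degrees(np.arctan2(-d[0],d[1])))
st()
E
```

```text
centre [0.48481611 0.15944749] in [0.4853459  0.15893369] [np.float64(0.0563), np.float64(0.0545), np.float64(0.0559), np.float64(0.0559)]
x-yaw 4.104952989471409
x-yaw 5.504074524750201
y-yaw 2.46228334611334
y-yaw 2.9189713763212053
lever 0.09263998448704179 2.385144809528336
tube [ 0.44266662 -0.13042818] [ 0.4198225  -0.20680704] 0.07972191591684794 -16.651373167361367
shoulder [ 0.42643646 -0.18310428] [np.float64(0.0488), np.float64(0.0479), np.float64(0.049), np.float64(0.0494)]
yaw -17.05100794169667
yaw -17.20455897952356
0.1 [ 0.2312 -0.5533  0.2044] [[0.923, 0.386, -0.001], [0.386, -0.923, 0.002], [0.0, -0.002, -1.0]] [-0.4  0.6  0.6] 1.002 0.0 [-70.6   5.3  70.6   0.  104.3  -3.2]
```

```bash
python3 -m jog '[[[0.8,-0.66,0],0,0.3],[[1.6,-1.32,0],0,0.3],[[2.4,-1.98,0],0,0.3],[[3.2,-2.64,0],0,0.3],[[4.0,-3.3,0],0,0.3]]' && python3 -m jog '[[[0.8,-0.66,0],0,0.3],[[1.6,-1.32,0],0,0.3],[[2.4,-1.98,0],0,0.3],[[3.2,-2.64,0],0,0.3],[[4.2,-3.5,0],0,0.3]]' && python3 -m jog '[[[0.2,-0.2,0],-1.4,0.3],[[0.2,-0.2,0],-2.8,0.3],[[0.2,-0.2,0],-4.2,0.3],[[0.2,-0.2,0],-5.6,0.3],[[0.2,-0.2,0],-7,0.3]]' && python3 -m jog '[[[0,0,0],-1.4,0.3],[[0,0,0],-3,0.3],[[0,0,0],-3,0.3],[[0,0,0],-3,0.3]]'; python3 - <<'E'
from h import *
st(); save("wrist","w1",s=1.4); np.savez("w1.npz",*cam("wrist"))
c=cam("top"); print("cabinet",ray(c,(290,120),.36))
E
```

```text
time: 0.52
tool_pos: [0.3284, -0.3683, 0.2049]
tool_rot: [[0.923, 0.385, -0.0], [0.385, -0.923, 0.001], [-0.0, -0.001, -1.0]]
wrist_force: [0.6, 0.4, 1.1]
grip_width: 0.7
gripper_force: 0.0
time: 0.93
tool_pos: [0.4245, -0.1841, 0.2052]
tool_rot: [[0.923, 0.385, -0.0], [0.385, -0.923, 0.0], [-0.0, -0.0, -1.0]]
wrist_force: [0.0, -0.4, 0.4]
grip_width: 0.701
gripper_force: 0.0
time: 1.35
tool_pos: [0.4283, -0.1752, 0.205]
tool_rot: [[0.529, 0.849, -0.001], [0.849, -0.529, 0.0], [-0.0, -0.001, -1.0]]
wrist_force: [0.6, -0.0, 0.8]
grip_width: 0.7
gripper_force: 0.0
time: 1.68
tool_pos: [0.4283, -0.1756, 0.2051]
tool_rot: [[0.3, 0.954, -0.001], [0.954, -0.3, 0.0], [0.0, -0.001, -1.0]]
wrist_force: [-0.0, -1.1, 0.1]
grip_width: 0.703
gripper_force: 0.0
1.6833 [ 0.4283 -0.1756  0.2051] [[0.3, 0.954, -0.001], [0.954, -0.3, 0.0], [0.0, -0.001, -1.0]] [-0.  -1.1  0.1] 0.703 0.0 [-26.5 -15.9  90.4  -0.  105.6  -9. ]
cabinet [ 0.63553459 -0.06583096  0.36      ]
```

View pics/w1.png

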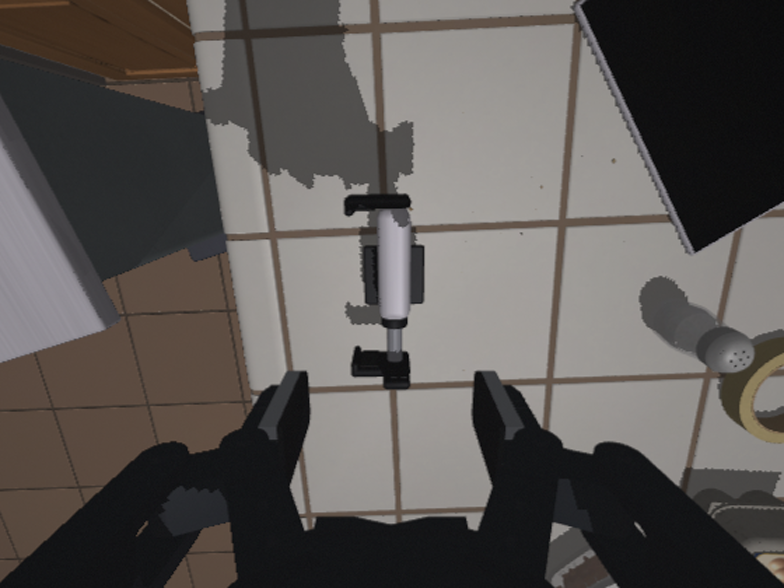

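The wrist view shows the tube axis running from (394,212) to (395,320), the shoulder corners around (365..424, 246..303), and the jaw tab at (397,380).

```bash
python3 - <<'E'
from h import *
z=np.load("w1.npz");c=[z["arr_%d"%i] for i in range(3)]
W=lambda u,v,h:ray(c,(u/1.4,v/1.4),h)[:2]
a=W(394.5,210,.066);b=W(395.5,319,.066);d=a-b
print("tube",a,b,np.linalg.norm(d),np.degrees(np.arctan2(-d[0],d[1])))
Q=[W(*p,.036) for p in((363,246),(424,245),(424,303),(365,304))];S=np.mean(Q,0);print("sh",S,[round(np.linalg.norm(Q[i]-Q[i-1]),4) for i in range(4)])
y=np.radians(-17.2);yv=np.array([-np.sin(y),np.cos(y)])
print("grip from sh",S+.008*yv,"from tube a",a-.05*yv,"b",b+.034*yv)
print("proj tcp",proj(c,[.4283,-.1756,.062])*1.4)
E
```

```text
tube [ 0.44678264 -0.13035367] [ 0.42293787 -0.20917854] 0.08235249451067453 -16.83072564104839
sh [ 0.43019403 -0.18294358] [np.float64(0.0488), np.float64(0.0488), np.float64(0.0487), np.float64(0.0493)]
grip from sh [ 0.4325597  -0.17530136] from tube a [ 0.43199723 -0.17811759] b [ 0.43299195 -0.17669908]
proj tcp [388.97118216 275.2775957 ]
```

```bash
python3 -m jog '[[[0,0.1,0.9],0,0.3],[[0,0.1,1.8],0,0.3],[[0,0.1,2.6],0,0.3],[[0,0.1,3.2],0,0.3],[[0,0.1,3.75],0,0.3]]' && python3 -m jog '[[[0,0,0],0,0.3],[[0,0,0],0,1],[[0,0,0],0,1],[[0,0,0],0,1],[[0,0,0],0,1]]' && python3 -m jog '[[[0,0,0],0,1],[[0,0,0],0,1],[[0,0,-0.5],0,1],[[0,0,-1.2],0,1],[[0,0,-2],0,1]]'
```

```text
time: 2.15
tool_pos: [0.4314, -0.1764, 0.053]
tool_rot: [[0.301, 0.954, -0.002], [0.954, -0.301, 0.001], [0.0, -0.002, -1.0]]
wrist_force: [0.7, 0.3, 0.2]
grip_width: 0.702
gripper_force: 0.0
time: 2.57
tool_pos: [0.4333, -0.1774, 0.0576]
tool_rot: [[0.298, 0.954, 0.003], [0.954, -0.298, -0.002], [-0.001, 0.003, -1.0]]
wrist_force: [0.3, -1.5, -0.1]
grip_width: 0.135
gripper_force: 0.0
time: 2.98
tool_pos: [0.4313, -0.1764, 0.135]
tool_rot: [[0.298, 0.955, -0.003], [0.955, -0.298, 0.001], [0.001, -0.003, -1.0]]
wrist_force: [0.2, -0.7, -0.6]
grip_width: 0.002
gripper_force: 0.0
```

```bash
python3 - <<'E'
from h import *
save("wrist","w2",(150,60,430,270),2.8); np.savez("w2.npz",*cam("wrist"))
st()
E
```

```text
3.0333 [ 0.4341 -0.1778  0.1438] [[0.298, 0.955, 0.008], [0.955, -0.298, -0.004], [-0.001, 0.009, -1.0]] [ 1.1 -0.8  5.4] -0.005 0.0 [-26.4 -15.9  96.6   0.   98.8  -9.1]
```

View pics/w2.png

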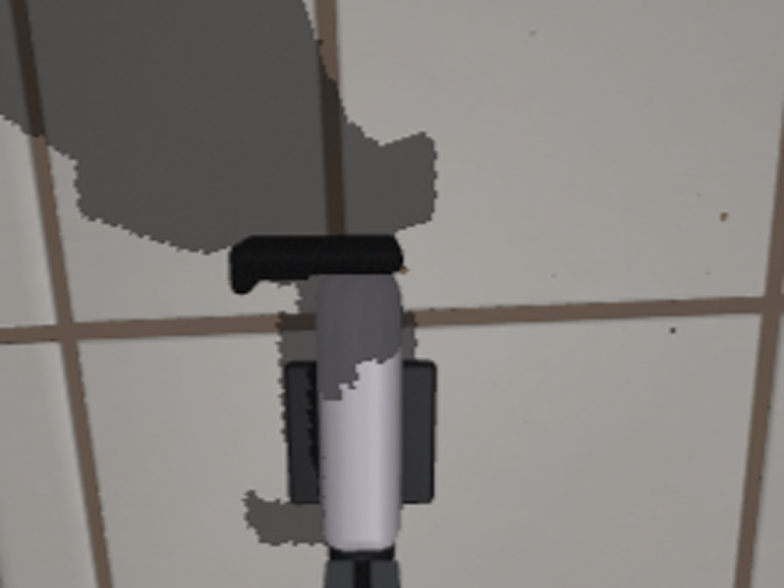

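```bash
python3 - <<'E'
from h import *
z=np.load("w2.npz");c=[z["arr_%d"%i] for i in range(3)]
s=telemetry.state();p=np.array(s["tool_pos"]);R=np.array(s["tool_rot"])
print("tip proj",proj(c,p+R[:,2]*.011),"tcp",proj(c,p),"cam",-c[1].T@c[2])
W=lambda u,v,h:ray(c,(150+u/2.8,60+v/2.8),h)[:2]
Q=[W(*q,.036) for q in((286,361),(435,361),(435,503),(288,503))];S=np.mean(Q,0);print("sh",S,[round(np.linalg.norm(Q[i]-Q[i-1]),4) for i in range(4)])
a=W(361,275,.068);b=W(361,550,.068);print(a,b,np.linalg.norm(a-b))
Q=[W(*q,.068) for q in((320,450),(402,450))];print("tube width",np.linalg.norm(Q[0]-Q[1]))
print(telemetry.state()["wrist_force"])
E
```

```text
tip proj [277.18945518 247.19039314] tcp [277.10218833 254.52106311] cam [ 0.45710003 -0.10257336  0.31124757]
sh [ 0.43344214 -0.18725862] [np.float64(0.0507), np.float64(0.0494), np.float64(0.0508), np.float64(0.0515)]
[ 0.45028464 -0.13219228] [ 0.4247265  -0.21406669] 0.08577084476199329
tube width 0.024852121031473044
[ 1.09626675 -0.75685472  5.44128169]
```

```bash
python3 -m jog '[[[0,0,0],0,1],[[0,0,0],0,1]]' && python3 -m jog '[[[0,0,0],0,0.3],[[0,0,0],0,0.3],[[0,0,0],0,0.3],[[0,0,0],0,0.3]]'; python3 - <<'E'
from h import *
save("wrist","w3"); np.savez("w3.npz",*cam("wrist")); save("scene","s3"); save("top","t3"); st()
a=cv2.imread("pics/w3.png"); s=cv2.imread("pics/s3.png")[190:260,310:400]; s=cv2.resize(s,(400,311),interpolation=cv2.INTER_CUBIC)
t=cv2.imread("pics/t3.png")[200:280,290:390]; t=cv2.resize(t,(400,320),interpolation=cv2.INTER_CUBIC)
cv2.imwrite("pics/m3.png",cv2.resize(np.hstack([cv2.resize(a,(560,420))[:, 100:460],np.vstack([s[:210],t[:210]])]),None,fx=1.05,fy=1.4))
E
```

```text
time: 3.2
tool_pos: [0.4327, -0.1771, 0.1363]
tool_rot: [[0.298, 0.955, 0.002], [0.955, -0.298, -0.001], [-0.0, 0.002, -1.0]]
wrist_force: [0.2, 0.3, 0.1]
grip_width: 0.003
gripper_force: 0.0
time: 3.53
tool_pos: [0.4318, -0.1766, 0.1345]
tool_rot: [[0.298, 0.955, -0.002], [0.955, -0.298, 0.001], [0.0, -0.002, -1.0]]
wrist_force: [0.3, -0.3, 0.3]
grip_width: 0.565
gripper_force: 0.0
3.6833 [ 0.4321 -0.1768  0.1351] [[0.298, 0.955, -0.001], [0.955, -0.298, 0.0], [0.0, -0.001, -1.0]] [ 0.  -0.4 -0.5] 0.7 0.0 [-26.4 -15.7  97.3  -0.   98.4  -9.1]
```

View pics/m3.png

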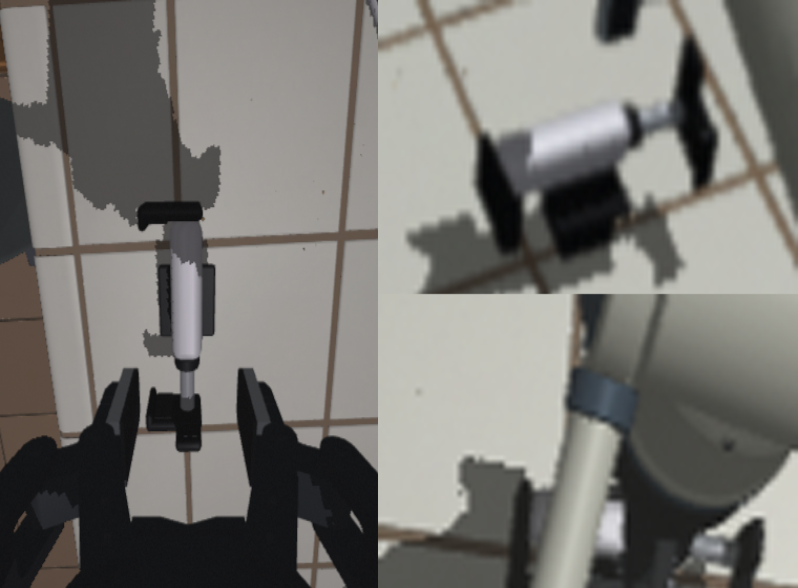

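```bash
python3 - <<'E'
from h import *
z=np.load("w3.npz");c=[z["arr_%d"%i] for i in range(3)]
s=telemetry.state();p=np.array(s["tool_pos"]);R=np.array(s["tool_rot"])
print("K",c[0][0],"cam",-c[1].T@c[2],"view dir",c[1][2])
cam_t=R.T@(-c[1].T@c[2]-p);print("cam in tool",cam_t)
for x in(-.011,0,.011):
  for zz in(-.02,-.01,0,.011): print(x,zz,[np.round(proj(c,p+R@np.array([x,y,zz])),0).tolist() for y in(-.03,.03)])
print("clamp grip proj",proj(c,[.4325,-.1765,.062]),"tube mouth",proj(c,[.423,-.209,.062]))
E
```

```text
K [302.78732337   0.         278.85934333] cam [ 0.45644662 -0.10225655  0.3023082 ] view dir [-0.09250101 -0.29351957 -0.9514672 ]
cam in tool [ 0.07840334  0.00092989 -0.16719582]
-0.011 -0.02 [[223.0, 288.0], [331.0, 288.0]]
-0.011 -0.01 [[226.0, 279.0], [329.0, 279.0]]
-0.011 0 [[229.0, 271.0], [326.0, 271.0]]
-0.011 0.011 [[231.0, 263.0], [324.0, 263.0]]
0 -0.02 [[222.0, 271.0], [333.0, 271.0]]
0 -0.01 [[225.0, 262.0], [330.0, 262.0]]
0 0 [[228.0, 255.0], [327.0, 255.0]]
0 0.011 [[231.0, 247.0], [324.0, 247.0]]
0.011 -0.02 [[221.0, 252.0], [334.0, 252.0]]
0.011 -0.01 [[224.0, 245.0], [331.0, 245.0]]
0.011 0 [[227.0, 238.0], [328.0, 238.0]]
0.011 0.011 [[230.0, 231.0], [325.0, 231.0]]
clamp grip proj [278.23064494 216.93164403] tube mouth [278.96299078 253.99369976]
```

```bash
python3 - <<'E'
from h import *
c=cam("scene");s=telemetry.state();p=np.array(s["tool_pos"]);R=np.array(s["tool_rot"])
for x in(-.03,-.015,0):
 for y in(-.035,.035):
  for zz in (-.02,-.01,0.002): print(x,y,zz,proj(c,p+R@np.array([x,y,zz])).round(1))
yv=np.array([.296,.955,0]);g=np.array([.4325,-.1765,.062])
print("tube ends",proj(c,g+.05*yv),proj(c,g-.034*yv))
im=cv2.imread("pics/s3.png")[110:270,290:430];cv2.imwrite("pics/s3c.png",cv2.resize(im,None,fx=4.5,fy=3.7*1,interpolation=cv2.INTER_CUBIC))
E
```

```text
-0.03 -0.035 -0.02 [370.9 196.1]
-0.03 -0.035 -0.01 [370.4 198.6]
-0.03 -0.035 0.002 [369.9 201.7]
-0.03 0.035 -0.02 [360.4 177.9]
-0.03 0.035 -0.01 [360.  180.5]
-0.03 0.035 0.002 [359.5 183.5]
-0.015 -0.035 -0.02 [365.6 197.3]
-0.015 -0.035 -0.01 [365.2 199.9]
-0.015 -0.035 0.002 [364.6 203. ]
-0.015 0.035 -0.02 [355.3 179.1]
-0.015 0.035 -0.01 [354.9 181.7]
-0.015 0.035 0.002 [354.4 184.7]
0 -0.035 -0.02 [360.3 198.6]
0 -0.035 -0.01 [359.9 201.2]
0 -0.035 0.002 [359.4 204.2]
0 0.035 -0.02 [350.1 180.2]
0 0.035 -0.01 [349.7 182.8]
0 0.035 0.002 [349.3 185.9]
tube ends [334.67921929 216.34926429] [362.71256454 209.48301964]
```

View pics/s3c.png

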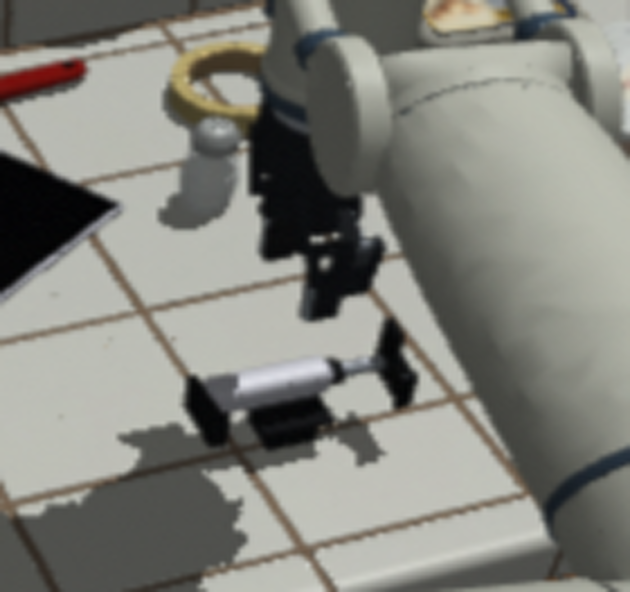

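```bash
python3 - <<'E'
from h import *
z=np.load("w3.npz");w=[z["arr_%d"%i] for i in range(3)];c=cam("scene")
s=telemetry.state();p=np.array(s["tool_pos"]);R=np.array(s["tool_rot"])
for a,b in(((228,264),(361,195.9)),((331,264),(371.8,188)),((331,264),(355,179))):
    X=two(w,a,c,b);print(X,R.T@(X-p),proj(w,X)-a,proj(c,X)-b)
E
```

```text
[ 0.40586927 -0.17021651  0.15350196] [-0.00154903 -0.02702253 -0.01837981] [0.03454978 7.7386494 ] [-1.38566451  0.832786  ]
[ 0.45760766 -0.24484587  0.08154904] [-0.05739205  0.0446372   0.05352336] [ 0.51674273 26.27088035] [-6.72286805  3.80469702]
[ 0.45902629 -0.18922657  0.15790701] [-0.00386644  0.0293811  -0.02282007] [ 0.9104472  15.57498451] [-2.64956507  1.63647152]
```

Both views put the fingertips about 20 mm higher than the nominal TCP implies, so the pads closed on the top of the round tube and slipped off. The clamp is unmoved. I'll grasp again about 15 mm lower and watch the width and force.

```bash
python3 -m jog '[[[0,0,0.6],0,0.2],[[0,0,1.2],0,0.2],[[0,0,1.8],0,0.2],[[0,0,2.1],0,0.2],[[0,0,2.35],0,0.2]]' && python3 -m jog '[[[0,0,0],0,0.2],[[0,0,0],0,0.2],[[0,0,0],0,0.6],[[0,0,0],0,0.75],[[0,0,0],0,1]]' && python3 -m jog '[[[0,0,0],0,1],[[0,0,0],0,1],[[0,0,0],0,1]]'
```

```text
time: 4.1
tool_pos: [0.4315, -0.1765, 0.0398]
tool_rot: [[0.298, 0.955, -0.002], [0.955, -0.298, 0.001], [0.0, -0.002, -1.0]]
wrist_force: [0.4, 0.1, 0.1]
grip_width: 0.801
gripper_force: 0.0
time: 4.52
tool_pos: [0.433, -0.1772, 0.0428]
tool_rot: [[0.298, 0.955, 0.002], [0.955, -0.298, -0.001], [-0.0, 0.002, -1.0]]
wrist_force: [-0.8, -1.1, -0.1]
grip_width: 0.378
gripper_force: 0.0
time: 4.77
tool_pos: [0.4327, -0.1771, 0.0428]
tool_rot: [[0.298, 0.955, 0.001], [0.955, -0.298, -0.001], [-0.0, 0.002, -1.0]]
wrist_force: [-0.9, 0.7, 5.6]
grip_width: 0.251
gripper_force: 59.1
```

The grip width of 0.25 (21 mm, against 24 mm) suggests I'm still a little high on the tube. I'll regrip 8 mm lower.

```bash
python3 -m jog '[[[0,0,0],0,0.6],[[0,0,0],0,0.4],[[0,0,0],0,0.3],[[0,0,0.1],0,0.3],[[0,0,0.2],0,0.3]]' && python3 -m jog '[[[0,0,0],0,0.3],[[0,0,0],0,0.6],[[0,0,0],0,1],[[0,0,0],0,1],[[0,0,0],0,1]]' && python3 -m jog '[[[0,0,0],0,1],[[0,0,0],0,1],[[0,0,0],0,1]]'; python3 - <<'E'
from h import *
save("wrist","w4",(180,100,380,300),2); save("scene","s4"); np.savez("w4.npz",*cam("wrist")); st()
a=cv2.imread("pics/w4.png"); s=cv2.imread("pics/s4.png")[160:240,320:400]; cv2.imwrite("pics/m4.png",np.hstack([a,cv2.resize(s,(400,400),interpolation=cv2.INTER_CUBIC)]))
E
```

```text
time: 5.18
tool_pos: [0.4323, -0.1769, 0.0332]
tool_rot: [[0.298, 0.955, 0.0], [0.955, -0.298, -0.0], [-0.0, 0.0, -1.0]]
wrist_force: [-0.0, 0.9, -0.3]
grip_width: 0.697
gripper_force: 0.0
time: 5.6
tool_pos: [0.4322, -0.1768, 0.0337]
tool_rot: [[0.298, 0.955, -0.0], [0.955, -0.298, 0.0], [-0.0, -0.0, -1.0]]
wrist_force: [-1.6, 0.1, 2.2]
grip_width: 0.263
gripper_force: 59.9
time: 5.85
tool_pos: [0.4322, -0.1768, 0.0337]
tool_rot: [[0.298, 0.955, 0.0], [0.955, -0.298, -0.0], [-0.0, 0.0, -1.0]]
wrist_force: [-1.7, 0.7, 2.7]
grip_width: 0.265
gripper_force: 60.0
5.95 [ 0.4322 -0.1768  0.0337] [[0.298, 0.955, 0.0], [0.955, -0.298, -0.0], [-0.0, 0.0, -1.0]] [-2.   1.8  3.8] 0.263 60.068514347076416 [-26.4 -13.7 106.   -0.   87.7  -9.1]
```

View pics/m4.png

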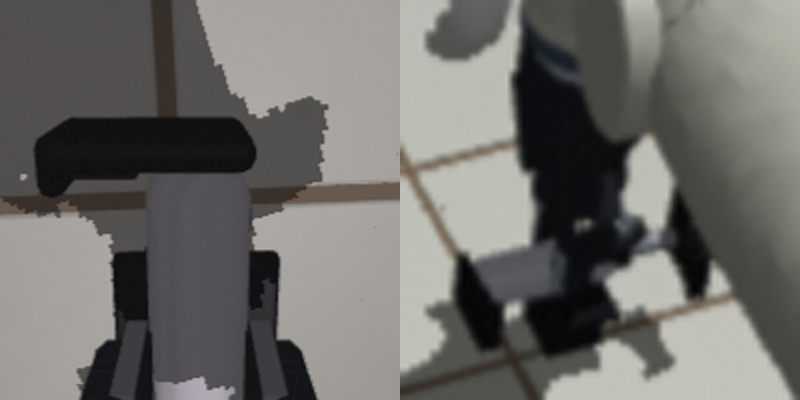

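Both the grip (60 N) and the clamp's attitude look good. Lift, then carry it to just short of the base with the rotation.

```bash
python3 -m jog '[[[0,0,-0.3],0,1],[[0,0,-0.8],0,1],[[0,0,-1.4],0,1],[[0,0,-1.9],0,1],[[0,0,-2.2],0,1]]' && python3 -m jog '[[[0.5,-0.1,0],0,1],[[1.1,-0.2,0],0,1],[[1.8,-0.3,0],0,1],[[2.5,-0.4,0],0,1],[[3.2,-0.5,0],0,1]]' && python3 -m jog '[[[0.7,-0.1,0],-0.8,1],[[1.4,-0.2,0],-1.6,1],[[2.1,-0.3,0],-2.4,1],[[2.7,-0.4,0],-3.2,1],[[3.0,-0.5,0],-4.06,1]]' && python3 -m jog '[[[0,0,0],0,1],[[0,0,0],0,1],[[0,0,0],0,1],[[0,0,0],0,1]]'; python3 - <<'E'
from h import *
save("wrist","w5",s=1.4); np.savez("w5.npz",*cam("wrist")); st()
E
```

```text
time: 6.37
tool_pos: [0.4329, -0.1771, 0.124]
tool_rot: [[0.298, 0.955, 0.002], [0.955, -0.298, -0.001], [-0.0, 0.003, -1.0]]
wrist_force: [-0.2, -0.3, -3.5]
grip_width: 0.264
gripper_force: 59.6
time: 6.78
tool_pos: [0.451, -0.0475, 0.1209]
tool_rot: [[0.298, 0.954, -0.001], [0.954, -0.298, 0.0], [0.0, -0.001, -1.0]]
wrist_force: [-0.6, -0.3, -4.4]
grip_width: 0.266
gripper_force: 59.5
time: 7.2
tool_pos: [0.4678, 0.0745, 0.1207]
tool_rot: [[-0.058, 0.998, -0.001], [0.998, 0.058, 0.001], [0.001, -0.001, -1.0]]
wrist_force: [0.2, 0.3, -4.6]
grip_width: 0.265
gripper_force: 59.4
time: 7.53
tool_pos: [0.4678, 0.071, 0.1212]
tool_rot: [[-0.05, 0.999, -0.0], [0.999, 0.05, -0.0], [-0.0, -0.0, -1.0]]
wrist_force: [-0.5, 1.0, -4.4]
grip_width: 0.262
gripper_force: 59.5
7.5833 [0.4679 0.0709 0.1214] [[-0.05, 0.999, -0.0], [0.999, 0.05, -0.0], [-0.0, -0.0, -1.0]] [-0.9 -0.7 -4. ] 0.262 59.46188449859619 [  4.5 -14.6  97.8  -0.   96.8   1.7]
```

View pics/w5.png

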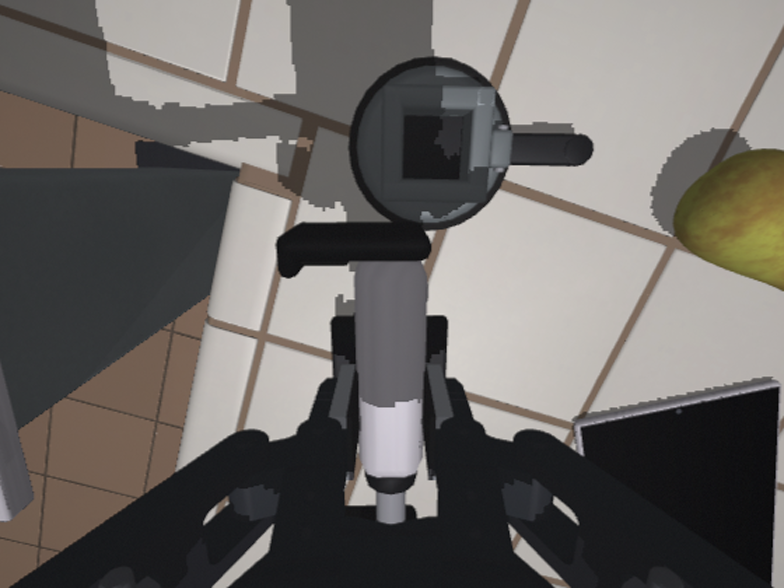

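w5 shows the socket opening with corners (403,115), (464,116), (463,178) and (403,178), and the lever tip at (592,149). The held clamp's shoulder has its rear edge from (332,318) to (447,317), and the clamp is upright.

```bash
python3 - <<'E'
from h import *
z=np.load("w5.npz");c=[z["arr_%d"%i] for i in range(3)]
s=telemetry.state();p=np.array(s["tool_pos"]);R=np.array(s["tool_rot"])
W=lambda u,v,h:ray(c,(u/1.4,v/1.4),h)[:2]
ang=lambda d:np.degrees(np.arctan2(d[1],d[0]))
Q=[W(*q,.044) for q in((403,115),(464,116),(463,178),(403,178))];print("in",np.mean(Q,0),[round(np.linalg.norm(Q[i]-Q[i-1]),4) for i in range(4)],ang(Q[1]-Q[0]),ang(Q[2]-Q[3]),ang(Q[0]-Q[3])-90)
C=np.mean(Q,0);L=W(592,149,.02);print("lever",np.linalg.norm(L-C),ang(L-C)); Cf=W(431,143,.005);print("foot",Cf)
zs=p[2]-.0037+.006
a=W(332,318,zs);b=W(447,317,zs);m=(a+b)/2;print("sh edge",np.linalg.norm(a-b),ang(b-a),"tool xy of edge",(R.T@np.append(m-p[:2],0))[:2])
# fixed jaw outer/top & tube edges
zz=p[2]-.0037+.032
a=W(357,330,zz);b=W(426,330,zz);print("tube w",np.linalg.norm(a-b),(R.T@np.append((a+b)/2-p[:2],0))[:2])
a=W(391,480,zz+.0);print("tube mouth tool",(R.T@np.append(a-p[:2],0))[:2])
# subpixel socket hole edges via gray profile in original image
g=cv2.cvtColor(cv2.imread("pics/w5_full.png"),cv2.COLOR_BGR2GRAY).astype(int)
print("row v=115",g[112:118,278:345].mean(0).round().astype(int)); print("col u=300",g[55:140,293:300].mean(1).round().astype(int))
E
```

```text
in [0.48758474 0.15965049] [np.float64(0.0321), np.float64(0.0324), np.float64(0.0316), np.float64(0.0333)] 1.9790276939082687 2.8420028233004926 3.3669660554195247
lever 0.09700248055476841 2.8691873761626874
foot [0.48958827 0.16387335]
sh edge 0.04765129149602396 3.3715525481965174 tool xy of edge [0.01834341 0.00043793]
tube w 0.02432659903069691 [0.02306287 0.00120896]
tube mouth tool [-0.04121642  0.00104937]
row v=115 [ 60  60  60  60  60  60  60  58  55  43  29  26  25  25  25  25  25  25
  25  25  25  25  25  26  24  25  26  26  25  24  25  25  26  25  25  25
  25  24  24  26  25  28  33  29  25  25  25  25  25  25  31  44  48  48
  48  48  51  76 100 116 122 122 122 121 120 118 115]
col u=300 [63 64 64 64 64 58 57 60 63 63 63 63 62 62 61 60 59 59 59 58 55 53 50 48
 48 48 48 37 28 27 27 26 27 26 26 27 26 27 26 26 27 26 25 25 26 25 26 26
 26 26 26 26 26 26 26 25 26 25 25 26 25 25 25 25 25 25 25 25 25 25 25 25
 33 49 56 59 61 61 61 60 60 59 59 59 58]
```

```bash
python3 - <<'E'
from h import *
z=np.load("w5.npz");c=[z["arr_%d"%i] for i in range(3)]
for L,Rr,T,B in((286.5,335.3,77,128),(286.5,335.3,81.7,128),(287.3,328.5,81.7,127.5)):
  P=lambda u,v:ray(c,(u,v),.044)[:2]
  m=(T+B)/2;n=(L+Rr)/2
  l,r,t,b=P(L,m),P(Rr,m),P(n,T),P(n,B)
  print("w",np.linalg.norm(l-r),"h",np.linalg.norm(t-b),"c",(l+r)/2,(t+b)/2)
g=cv2.cvtColor(cv2.imread("pics/w5_full.png"),cv2.COLOR_BGR2GRAY)
print(g[56:136:2,262:366:2])
E
```

```text
w 0.03697741012882524 h 0.03624220216123164 c [0.48851076 0.16169023] [0.48854697 0.16125091]
w 0.03706049161313954 h 0.0330468835784048 c [0.48864814 0.16002314] [0.48867818 0.15965865]
w 0.03128130056412742 h 0.032670932253294836 c [0.48635853 0.16008791] [0.48638681 0.15973146]
[[ 97  98  97 ... 188 189 189]
 [ 98  98  98 ... 190 190 189]
 [ 97  98  48 ... 190 190 190]
 ...
 [ 53  55  57 ... 111 112 116]
 [ 47  54  56 ... 110 111 110]
 [ 26  50  55 ... 110 110 110]]
```

```bash
python3 -m jog '[[[0.6,0.15,0],0,1],[[1.2,0.3,0],0,1],[[1.8,0.45,0],0,1],[[2.2,0.57,0],0,1],[[2.4,0.62,0],0,1]]' && python3 -m jog '[[[0,0,0.2],0,1],[[0,0,0.5],0,1],[[0,0,0.8],0,1],[[0,0,0.95],0,1],[[0,0,1.0],0,1]]' && python3 -m jog '[[[0,0,0],0,1],[[0,0,0],0,1],[[0,0,0.1],0,1],[[0,0,0.2],0,1],[[0,0,0.25],0,1]]'; python3 - <<'E'
from h import *
st(); save("wrist","w6")
E
```

```text
time: 8.0
tool_pos: [0.488, 0.1701, 0.1213]
tool_rot: [[-0.052, 0.999, -0.0], [0.999, 0.052, 0.001], [0.001, -0.0, -1.0]]
wrist_force: [-0.5, -0.2, -4.5]
grip_width: 0.263
gripper_force: 59.6
time: 8.42
tool_pos: [0.4863, 0.1676, 0.0786]
tool_rot: [[-0.051, 0.999, -0.004], [0.999, 0.051, -0.001], [-0.001, -0.004, -1.0]]
wrist_force: [0.6, 0.8, -5.3]
grip_width: 0.262
gripper_force: 59.5
time: 8.83
tool_pos: [0.4879, 0.169, 0.0712]
tool_rot: [[-0.052, 0.999, 0.001], [0.999, 0.052, 0.0], [-0.0, 0.001, -1.0]]
wrist_force: [2.1, 0.4, -3.9]
grip_width: 0.266
gripper_force: 59.7
8.8333 [0.4879 0.169  0.0712] [[-0.052, 0.999, 0.001], [0.999, 0.052, 0.0], [-0.0, 0.001, -1.0]] [ 2.1  0.4 -3.9] 0.266 59.684924483299255 [15.3 -6.9 96.1 -0.  90.7 12.4]
```

It has entered about 6 mm with no jam. Continuing down.

```bash
python3 -m jog '[[[0,0,0.1],0,1],[[0,0,0.2],0,1],[[0,0,0.3],0,1],[[0,0,0.3],0,1]]' && python3 -m jog '[[[0,0,0.08],0,1],[[0,0,0.16],0,1],[[0,0,0.24],0,1],[[0,0,0.3],0,1],[[0,0,0.3],0,1]]'
```

```text
time: 9.22
tool_pos: [0.4879, 0.1689, 0.0586]
tool_rot: [[-0.052, 0.999, 0.0], [0.999, 0.052, -0.0], [-0.0, 0.0, -1.0]]
wrist_force: [3.0, 0.2, -5.5]
grip_width: 0.263
gripper_force: 59.4
time: 9.63
tool_pos: [0.4879, 0.1689, 0.048]
tool_rot: [[-0.052, 0.999, 0.001], [0.999, 0.052, -0.0], [-0.0, 0.001, -1.0]]
wrist_force: [0.4, -1.7, -1.0]
grip_width: 0.265
gripper_force: 60.1
```

```bash
python3 -m jog '[[[0,0,0.05],0,1],[[0,0,0.1],0,1],[[0,0,0.1],0,1],[[0,0,0.1],0,1],[[0,0,0.1],0,1]]'
```

```text
time: 10.05
tool_pos: [0.488, 0.169, 0.0478]
tool_rot: [[-0.052, 0.999, 0.002], [0.999, 0.052, 0.0], [0.0, 0.002, -1.0]]
wrist_force: [-9.1, -4.8, 18.8]
grip_width: 0.264
gripper_force: 62.5
```

It is firmly seated: solid contact at 0.0478 against the predicted 0.0477. I'll relieve the push, release, rise and look.

```bash
python3 -m jog '[[[0,0,-0.08],0,1],[[0,0,-0.08],0,1],[[0,0,-0.08],0,0.5],[[0,0,-0.08],0,0.4],[[0,0,-0.08],0,0.4]]' && python3 -m jog '[[[0,0,-0.3],0,0.4],[[0,0,-0.9],0,0.4],[[0,0,-1.6],0,0.4],[[0,0,-2.3],0,0.4],[[0,0,-2.8],0,0.4]]' && python3 -m jog '[[[-0.4,0,0],-1.4,0.65],[[-0.8,0,0],-2.8,0.65],[[-1.2,0,0],-4.2,0.65],[[-1.6,0,0],-5.6,0.65],[[-1.87,0.02,0],-7,0.65]]' && python3 -m jog '[[[0,0,0],-1.4,0.65],[[0,0,0],-2.8,0.65],[[0,0,0],-4.2,0.65],[[0,0,0],-5.6,0.65],[[0,0,0],-7,0.65]]' && python3 -m jog '[[[0,0,0],-1.4,0.65],[[0,0,0],-2.8,0.65],[[0,0,0],-4,0.65],[[0,0,0],-4,0.65],[[0,0,0],-4,0.65]]'; python3 - <<'E'
from h import *
st(); save("wrist","w7",s=1.4); np.savez("w7.npz",*cam("wrist")); save("scene","s7"); save("top","t7")
c=cam("wrist");S=np.array([.4883,.1625,.044]);X=np.array([.999,.052,0]);Y=np.array([-.052,.999,0]);Z=np.array([0,0,1])
f=lambda x,y,z:(proj(c,S+x*X+y*Y+z*Z)*1.4).round(0).tolist()
print("tab top pred",[f(x,y,.070) for x,y in((-.009,-.062),(.011,-.062),(.011,-.070),(-.009,-.070))],"tube mouth",f(0,-.042,.032),f(0,-.071,.032))
for n in("wrist","scene","top"): print(n)
w=cv2.imread("pics/w7.png"); s=cv2.imread("pics/s7.png"); 
a=cv2.resize(w,(520,390)); b=cv2.resize(s[200:300,190:260],(273,390),interpolation=cv2.INTER_CUBIC); cv2.imwrite("pics/m7.png",np.hstack([a,b]))
E
```

```text
time: 10.47
tool_pos: [0.4874, 0.1692, 0.0461]
tool_rot: [[-0.052, 0.999, -0.001], [0.999, 0.052, 0.0], [0.0, -0.001, -1.0]]
wrist_force: [0.2, -0.5, 0.4]
grip_width: 0.6
gripper_force: 0.0
time: 10.88
tool_pos: [0.4881, 0.1693, 0.1623]
tool_rot: [[-0.052, 0.999, 0.003], [0.999, 0.052, 0.001], [0.001, 0.003, -1.0]]
wrist_force: [1.4, -0.6, 1.7]
grip_width: 0.602
gripper_force: 0.0
time: 11.3
tool_pos: [0.4924, 0.0933, 0.1596]
tool_rot: [[-0.62, 0.785, 0.001], [0.785, 0.62, -0.0], [-0.0, 0.0, -1.0]]
wrist_force: [-0.0, 0.1, -0.4]
grip_width: 0.346
gripper_force: 0.0
time: 11.72
tool_pos: [0.4924, 0.0944, 0.1594]
tool_rot: [[-0.958, 0.287, 0.0], [0.287, 0.958, 0.0], [-0.0, 0.0, -1.0]]
wrist_force: [-0.2, -0.0, -0.2]
grip_width: 0.354
gripper_force: 0.0
time: 12.13
tool_pos: [0.4924, 0.0944, 0.1593]
tool_rot: [[-0.999, -0.049, 0.0], [-0.049, 0.999, 0.0], [-0.0, 0.0, -1.0]]
wrist_force: [0.4, 0.8, -1.0]
grip_width: 0.351
gripper_force: 0.0
12.1333 [0.4924 0.0944 0.1593] [[-0.999, -0.049, 0.0], [-0.049, 0.999, 0.0], [-0.0, 0.0, -1.0]] [ 0.4  0.8 -1. ] 0.351 0.0 [  7.  -10.3  90.3   0.  100.  -85.8]
tab top pred [[404.0, 303.0], [404.0, 338.0], [389.0, 338.0], [389.0, 303.0]] tube mouth [434.0, 298.0] [387.0, 298.0]
wrist
scene
top
```

View pics/m7.png

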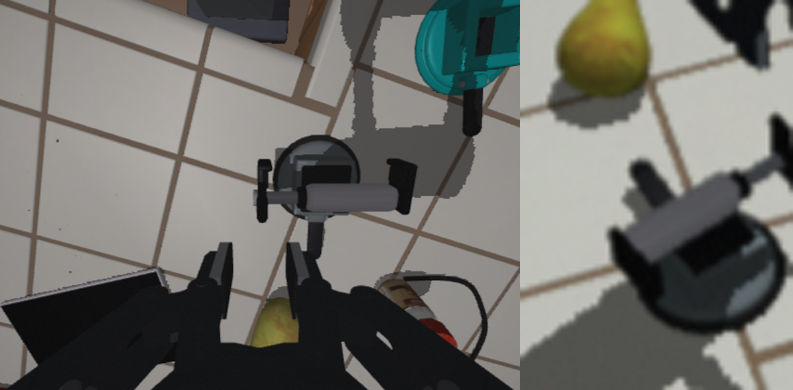

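The picture shows the clamp seated in the grey base with its open side to the robot (lever at (314,235) on the far side). The jaw tab is at (263,212), where predicted ((258..268), (201..224)), midway between the fingers at (230,245) and (291,245). Descending over the tab and closing.

```bash
python3 -m jog '[[[0,0,0.5],0,0.65],[[0,0,1.0],0,0.65],[[0,0,1.4],0,0.65],[[0,0,1.7],0,0.65],[[0,0,1.95],0,0.65]]' && python3 -m jog '[[[0,0,0],0,0.65],[[0,0,0],0,0.65],[[0,0,0],0,0.75],[[0,0,0],0,0.85],[[0,0,0],0,1]]' && python3 -m jog '[[[0,0,0],0,1],[[0,0,0],0,1],[[0,0,0],0,1]]'
```

```text
time: 12.7
tool_pos: [0.492, 0.0943, 0.0794]
tool_rot: [[-0.999, -0.051, -0.001], [-0.051, 0.999, -0.0], [0.001, -0.0, -1.0]]
wrist_force: [-0.5, 0.6, 0.3]
grip_width: 0.352
gripper_force: 0.0
time: 13.12
tool_pos: [0.493, 0.0945, 0.082]
tool_rot: [[-0.999, -0.052, 0.002], [-0.052, 0.999, 0.0], [-0.002, 0.0, -1.0]]
wrist_force: [-0.0, 1.7, 1.0]
grip_width: 0.064
gripper_force: 59.8
time: 13.37
tool_pos: [0.493, 0.0942, 0.0818]
tool_rot: [[-0.999, -0.052, 0.002], [-0.052, 0.999, -0.0], [-0.002, -0.0, -1.0]]
wrist_force: [-0.1, -0.1, 4.7]
grip_width: 0.058
gripper_force: 60.0
```

The tab is gripped at 60 N. Now a slow 39 mm pull along clamp −y (−tool y).

```bash
python3 -m jog '[[[0,-0.08,0],0,1],[[0,-0.18,0],0,1],[[0,-0.3,0],0,1],[[0,-0.4,0],0,1],[[0,-0.4,0],0,1]]' && python3 -m jog '[[[0,-0.15,0],0,1],[[0,-0.3,0],0,1],[[0,-0.45,0],0,1],[[0,-0.55,0],0,1],[[0,-0.57,0],0,1]]' && python3 -m jog '[[[0,0,0],0,1],[[0,0,0],0,1],[[0,0,0],0,1],[[0,0,0],0,1],[[0,0,0],0,1]]'; python3 - <<'E'
from h import *
st(); save("top","t8"); save("scene","s8"); save("wrist","w8")
# compare clamp body before/after pull and predicted points
c=cam("top");S=np.array([.4883,.1625,.044]);X=np.array([.999,.052,0]);Y=np.array([-.052,.999,0])
a=cv2.imread("pics/t7.png",0);b=cv2.imread("pics/t8.png",0);a2=cv2.imread("pics/s7.png",0);b2=cv2.imread("pics/s8.png",0)
for n,A,B in(("top",a,b),("scene",a2,b2)):
    c=cam(n);q=proj(c,S+.045*Y+np.array([0,0,.045]));u,v=q.round().astype(int)
    T=A[v-14:v+14,u-14:u+14];M=cv2.matchTemplate(B[v-20:v+20,u-20:u+20],T,cv2.TM_CCOEFF_NORMED);print(n,u,v,cv2.minMaxLoc(M)[1],cv2.minMaxLoc(M)[3],"(6,6)=unmoved")
E
```

```text
time: 13.78
tool_pos: [0.493, 0.0778, 0.0802]
tool_rot: [[-0.999, -0.051, -0.001], [-0.051, 0.999, 0.0], [0.001, 0.0, -1.0]]
wrist_force: [-0.0, 3.4, -0.0]
grip_width: 0.068
gripper_force: 59.5
time: 14.2
tool_pos: [0.4937, 0.0558, 0.0797]
tool_rot: [[-0.999, -0.052, -0.002], [-0.052, 0.999, 0.002], [0.002, 0.002, -1.0]]
wrist_force: [0.4, 7.0, -2.6]
grip_width: 0.064
gripper_force: 59.2
time: 14.62
tool_pos: [0.4938, 0.0563, 0.0798]
tool_rot: [[-0.999, -0.052, -0.002], [-0.052, 0.999, 0.002], [0.002, 0.002, -1.0]]
wrist_force: [1.0, 5.4, -1.4]
grip_width: 0.063
gripper_force: 59.2
14.6167 [0.4938 0.0563 0.0798] [[-0.999, -0.052, -0.002], [-0.052, 0.999, 0.002], [0.002, 0.002, -1.0]] [ 1.   5.4 -1.4] 0.063 59.2386881634593 [  2.5 -10.1  98.1   0.1  92.1 -90.5]
top 184 241 0.49410420656204224 (11, 0) (6,6)=unmoved
scene 221 258 0.9595603942871094 (6, 5) (6,6)=unmoved
```

Displacement is 38 mm plus up to 2 mm at grasp, spring force about 6 N, and the clamp has not shifted in the scene view. I'll add 2 mm to sit mid-band, then check the force, stillness and rod length in the images.

```bash
python3 -m jog '[[[0,-0.03,0],0,1],[[0,-0.05,0],0,1],[[0,-0.05,0],0,1],[[0,-0.05,0],0,1],[[0,-0.05,0],0,1]]' && python3 -m jog '[[[0,0,0],0,1],[[0,0,0],0,1],[[0,0,0],0,1],[[0,0,0],0,1],[[0,0,0],0,1]]'; python3 - <<'E'
from h import *
F=[]
for i in range(8): eyes.get_image("scene"); F.append(telemetry.state()["wrist_force"])
print(np.mean(F,0),np.std(F,0)); st()
save("wrist","w9"); c=cam("wrist");S=np.array([.4883,.1625,.044]);X=np.array([.999,.052,0]);Y=np.array([-.052,.999,0])
g=cv2.cvtColor(cv2.imread("pics/w9.png"),cv2.COLOR_BGR2GRAY).astype(int)
# brightness along the rod's top, clamp y from -30 to -110 mm
for y in range(-30,-116,-3):
    u,v=proj(c,S+.001*y*Y+np.array([0,0,.036])); u0,v0=int(round(u)),int(round(v))
    if 0<=u0<560 and 0<=v0<420: print(y,(u0,v0),g[v0-3:v0+4,u0].tolist())
E
```

```text
time: 15.18
tool_pos: [0.4938, 0.0544, 0.0797]
tool_rot: [[-0.999, -0.052, -0.002], [-0.052, 0.999, 0.002], [0.002, 0.002, -1.0]]
wrist_force: [1.5, 6.6, -2.4]
grip_width: 0.068
gripper_force: 59.2
time: 15.6
tool_pos: [0.4938, 0.0544, 0.0797]
tool_rot: [[-0.999, -0.052, -0.002], [-0.052, 0.999, 0.002], [0.002, 0.002, -1.0]]
wrist_force: [-0.3, 6.5, -2.6]
grip_width: 0.062
gripper_force: 59.2
[ 0.36808279  6.17390351 -2.90447049] [0.62860722 0.46654752 0.42861343]
16.0 [0.4938 0.0544 0.0797] [[-0.999, -0.052, -0.002], [-0.052, 0.999, 0.002], [0.002, 0.002, -1.0]] [ 1.   6.4 -3.6] 0.064 59.216948873363435 [  2.3 -10.1  98.1   0.1  92.1 -90.7]
-30 (410, 254) [19, 19, 19, 17, 19, 17, 18]
-33 (405, 254) [17, 20, 19, 19, 18, 19, 17]
-36 (400, 254) [16, 17, 16, 16, 15, 15, 16]
-39 (395, 254) [33, 33, 32, 31, 32, 30, 24]
-42 (390, 254) [32, 32, 32, 31, 32, 30, 26]
-45 (385, 254) [65, 64, 63, 62, 62, 60, 61]
-48 (380, 254) [65, 64, 63, 61, 62, 61, 60]
-51 (375, 254) [66, 63, 62, 62, 62, 61, 60]
-54 (370, 254) [65, 64, 63, 61, 61, 61, 60]
-57 (365, 254) [65, 64, 64, 61, 61, 62, 60]
-60 (360, 254) [65, 64, 62, 62, 62, 61, 60]
-63 (355, 254) [65, 64, 62, 62, 61, 61, 61]
-66 (350, 254) [65, 63, 62, 61, 61, 61, 61]
-69 (345, 254) [65, 63, 62, 62, 62, 61, 61]
-72 (340, 254) [65, 63, 62, 61, 62, 60, 60]
-75 (335, 254) [65, 63, 62, 62, 61, 61, 60]
-78 (330, 254) [65, 63, 62, 61, 61, 61, 60]
-81 (325, 254) [65, 63, 62, 62, 60, 60, 60]
-84 (320, 254) [64, 63, 62, 61, 61, 61, 61]
-87 (315, 254) [65, 63, 62, 61, 61, 60, 60]
-90 (310, 254) [64, 62, 62, 61, 61, 61, 61]
-93 (305, 254) [64, 62, 62, 62, 61, 60, 60]
-96 (300, 254) [63, 62, 61, 61, 62, 61, 60]
-99 (296, 254) [64, 62, 62, 61, 60, 60, 60]
-102 (291, 254) [64, 62, 61, 61, 61, 60, 61]
-105 (286, 254) [17, 16, 17, 18, 17, 16, 14]
-108 (281, 254) [15, 17, 15, 15, 15, 18, 16]
-111 (276, 254) [19, 16, 15, 15, 16, 16, 15]
-114 (271, 254) [56, 55, 48, 48, 48, 44, 40]
```

The picture numbers agree: the groove (grey 32) shows for about 6.3 of its 8 mm beside the tube mouth, bare rod is about 65 mm, and force is 6.2 N, so the jaw is at about 37–38 mm. Pulling 2.5 mm more for the middle of the band.

```bash
python3 -m jog '[[[0,-0.03,0],0,1],[[0,-0.06,0],0,1],[[0,-0.06,0],0,1],[[0,-0.06,0],0,1],[[0,-0.06,0],0,1]]' && python3 -m jog '[[[0,0,0],0,1],[[0,0,0],0,1],[[0,0,0],0,1],[[0,0,0],0,1],[[0,0,0],0,1]]'; python3 - <<'E'
from h import *
save("wrist","w10"); save("scene","s10"); c=cam("wrist");S=np.array([.4883,.1625,.044]);Y=np.array([-.052,.999,0])
g=cv2.cvtColor(cv2.imread("pics/w10.png"),cv2.COLOR_BGR2GRAY).astype(int)
print([(y,int(g[tuple(proj(c,S+.001*y*Y+np.array([0,0,.036])).round().astype(int)[::-1])])) for y in list(range(-34,-50,-1))+list(range(-100,-112,-1))])
b,a=cv2.imread("pics/s10.png",0),cv2.imread("pics/s7.png",0);u,v=221,258
M=cv2.matchTemplate(b[v-20:v+20,u-20:u+20],a[v-14:v+14,u-14:u+14],cv2.TM_CCOEFF_NORMED);print(cv2.minMaxLoc(M)[1::2]); st()
E
```

```text
time: 16.47
tool_pos: [0.4939, 0.052, 0.0797]
tool_rot: [[-0.999, -0.052, -0.002], [-0.052, 0.999, 0.002], [0.002, 0.002, -1.0]]
wrist_force: [0.3, 5.2, -2.9]
grip_width: 0.064
gripper_force: 59.2
time: 16.88
tool_pos: [0.4939, 0.052, 0.0797]
tool_rot: [[-0.999, -0.052, -0.002], [-0.052, 0.999, 0.002], [0.002, 0.002, -1.0]]
wrist_force: [-0.2, 6.3, -2.2]
grip_width: 0.066
gripper_force: 59.2
[(-34, 19), (-35, 18), (-36, 15), (-37, 52), (-38, 42), (-39, 32), (-40, 32), (-41, 32), (-42, 32), (-43, 33), (-44, 31), (-45, 35), (-46, 62), (-47, 62), (-48, 62), (-49, 62), (-100, 61), (-101, 61), (-102, 62), (-103, 61), (-104, 61), (-105, 53), (-106, 24), (-107, 14), (-108, 16), (-109, 15), (-110, 18), (-111, 15)]
(0.9595853686332703, (6, 5))
16.9833 [0.4939 0.052  0.0797] [[-0.999, -0.052, -0.002], [-0.052, 0.999, 0.002], [0.002, 0.002, -1.0]] [ 0.1  6.3 -3. ] 0.063 59.20896938536316 [  2.  -10.1  98.1   0.1  92.1 -91. ]
```

The full groove is now visible, with a sliver of bright rod behind it at the tube mouth. The clamp is unmoved and the force is steady.

```bash
python3 -c "
from workcell import manip
print(manip.close_job())"
```

```text
the job is handed in; nothing more can be done
None
```

I handed the job in with the clamp seated in the grey base, its open side away from the lever, and the gripper still holding the jaw out about 40 mm with the groove just clear of the tube; no verdict came back.

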